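Tip the folded rule out of a drawer that opens only part way

ROBOT

A 6-joint arm with a two-finger parallel gripper is mounted at the origin on the work surface. World frame = base frame: x ahead of the robot, y to its left, z up, the work surface at z = 0. Lengths are in m, angles in degrees, forces in N, time in s.
With the tool pointing down it reaches from about 0.35 to 0.875 m from the base axis. Payload 4.2 kg.
Tool frame: the origin (TCP) lies between the finger pads; the fingertips stand 17 mm ahead of it and the grasp point (between the pads) lies 2 mm behind it; z points along the fingers, y is the direction in which the jaws open and shut (so a half turn about z gives the same grasp; the last joint's range is limited). The gripper opens to 87 mm and grips with 3 to 60 N. Pads are 19 mm wide; open, the fingers measure 117 mm over their backs; the gripper's body (75 mm by 190 mm) begins 51 mm behind the grasp point.
Start: joints at [85.634, 22.042, 0.453, 0, -68.411, -14.817], TCP at [0.205, 0.59, 0.24] pointing down, gripper open.
Joint ranges: [-179.83, 179.83], [-69.29, 118.12], [-61.27, 80.66], [-181.25, 117.63], [-171.15, -9.14], [-177.46, 177.46]. Speed limits (degrees/s): [159.86, 159.86, 180, 180, 180, 180].

INTERFACE

Orientations are given as a 3x3 rotation matrix whose columns are the frame's x, y, z axes.
In Python, from station import r gives the robot as it stands.
- The arm moves only by the shell command python3 -m creep 'ROWS'. ROWS is JSON, a list of rows, each a list of 7 numbers: the opening, from 0 (shut) to 1 (fully open), then the shift along the tool's x, y, z scaled (see below), then the turn, a rotation vector about the tool's x, y, z scaled (see below). A call has 1 to 5 rows; each row is the pose to reach, as a shift and turn from the pose measured when the call began, along the tool's axes at that moment, turning the shorter way round; what a row does not reach only later rows make up. The controller multiplies each number of a shift by 300 mm and each number of a turn by 180 degrees. A row lasts 1/12 s, in which the tool goes at most 41.7 mm and 7.16 degrees, less where a joint would pass 70% of its speed; a pose out of reach is approached as far as the arm can. A call with a number of a shift or a turn outside -1 to 1 is refused whole. A call with a gripper value outside its range is refused whole. The fingers move at their own pace and stop on an object; the grip force is fixed at half the most. Time passes only in rows, so rows that repeat a pose let the fingers close. It gives the time, the measured TCP pose, the force and the opening at its end, in the units of the state.
- r.sense(): the state, without advancing time (a new reading comes with each control period).
- r.capture(name): name is "scene" or "side" or "wrist"; returns the picture (480x640x3 uint8, blue, green, red); there is no depth.
- r.camera_model(name): a dict with "mtx" (3x3 intrinsics, pixels), "dist" ([k1, k2, p1, p2, k3] as OpenCV has them; the pictures are not rectified), "R" (3x3) and "t" (3): a world point X has camera coordinates R X + t; the wrist camera has in their place "mount" (4x4, takes a point from camera to tool coordinates, whose origin is the TCP and whose axes are the flange's). Camera axes: x right, y down, z forward; pixel columns grow to the right and rows downward; lengths in m; the calibration is good to about 2 mm. A picture is of the moment at which its call begins: read the wrist's pose just before it. camera_model takes no time and is no camera call.
- r.finish_job(): hands the job in, once; it reports no verdict.
Trained networks look in the newest picture that a camera, given by its name, has taken for a name from the list of things; names that differ only in an ending like _2 or _b are one class to them, and where a whole thing is asked for, a point or a joint stands for the part that bears it (a point fixed in the world has none). Each returns a list of dicts, best first, with "score" (0 to 1); they miss things now and then, are a little off and sometimes report something else, mostly with a low value. They report only what shows in the picture. A call takes as long as a camera call.
- r.recognise(camera, target): "rect" ([left, top, right, bottom] as shares, 0 to 1, of the picture: columns of its width, rows of its height, round what is visible of it).
- r.outline_of(camera, target): "pixels" (480x640 bool, what is visible of it) and "rect" ([left, top, right, bottom] as shares, 0 to 1, of the picture: columns of its width, rows of its height, round what is visible of it).
The state is a dict: "time_s": time; "joints": joint angles; "joint_velocities": joint speeds; "effort": joint torques, N m; "tcp_pos": TCP position; "ee_rot": TCP orientation; "wrist_force": force on the tool from outside, world axes, zero at the start; "moment": the same for the moment, N m; "gripper_width": opening from 0.0 (shut) to 1.0 (fully open).
Only numpy, scipy, OpenCV 4.12 (cv2) and the standard library are available. Lean on these libraries where they do the work, as an engineer would, in place of code of your own. Each camera call takes 0.05 s, during which the arm holds its last target.

TASK

Pull the little drawer out as far as its stop, then take out the yellow folded rule, which is longer than the gap the drawer leaves: raise its front end and bring it out at a slant past the edge of the unit's top, without forcing it against the wood. Finish with the rule still held in the gripper, level, still and touching nothing else, at least 10 cm above the top of the drawer unit; leave the drawer open and the other things on the desk where they are.

Things in the scene. Friction and masses are not known exactly. Their poses are not given: they have to be found in the camera images.
- opening_edge (a point): Middle of the lower front edge of the top board of the plywood drawer unit (fixed; 320 long, 154 wide, 73 high). The point lies on the unit's centre line, 68 above the desk. Its axes are the unit's: -x is the way the drawer opens, y across the unit, z up. The top board (5 thick, upper face 73 above the desk) covers everything on the +x side of this point; the drawer's inside floor is 10 above the desk, so 58 clear under the board.
- drawer (a joint): How far the drawer is out, in m: 0 shut, 0.17 at its stop; it starts ajar, slides with about 1.5 N friction and stays where it is left. Inside, the drawer is 130 wide and 305 long with side walls up to 55 above the desk; its front board (10 thick, 154 wide) reaches 64 above the desk, and its inner face lies (joint value) m to the -x side of opening_edge. At the stop the gap between top board and front board is thus 170 long.
- drawer_handle (a point): Centre of the drawer's dark bar handle, 42 above the desk and 35 out from the front board's outer face; a bar about 10 thick and 100 long that runs across the unit (unit y). It can be pinched from above, one finger between bar and board.
- rule_mid (a point): Centre of the yellow folded wooden rule lying flat in the drawer: a rigid bar 240 long (own x), 30 wide (own y), 16 high (own z), about 120 g, centre of mass here. Its own x runs nearly along the unit's x; partly under the top board, and it rides along loosely as the drawer is pulled.
- rule_front (a point): Centre of the rule's end face nearest the drawer front (own x = -120).
- rule_rear (a point): Centre of the rule's other end face (own x = +120), which lies under the unit's top board.
- unit: The drawer unit, origin on the desk under its centre; axes as for opening_edge, which lies 160 to its -x side.
- rule: The folded rule, origin at the centre of its underside (8 below rule_mid), axes as rule_mid.
- lamp: Bystander: battery lamp 300 tall, white base 110 x 150 with an orange slide switch; origin under the base.
- carousel: Bystander: turning pen carousel, 165 across, 195 tall, with six grey cups of coloured pens; origin on the desk at its axis.
- carousel_top (a joint): Angle of the pen carousel, rad.
- binder_clip: Bystander: steel binder clip 51 wide, 60 tall over its wire arms; origin at its underside.
- coaster: Bystander: blue ceramic coaster, 100 across, 8 thick; origin at its underside.
- mug: Bystander: white mug 80 across, 92 tall, standing on the coaster; origin at its underside.
- jar: Bystander: clear plastic jar with blue twist cap, 80 across, 114 tall; origin at its underside.
- eraser: Bystander: white eraser in a blue sleeve, 55 x 22 x 12; origin at its underside.

How it is judged (in metres and radians):
On the way, in this order (a step that is already met when the one before it is completed fails the run):
1. the drawer is pulled out to its stop (value of joint drawer above 0.16 m), for 0.2 s.
2. the rule slants through the opening: front end above the drawer front, rear end still below the top board (height (world z) of rule_front above 0.073 m and height (world z) of rule_rear below 0.068 m), for 0.05 s.
At the end, for the whole second after the job is handed in: The rule is held in the fingers (over 1 N), both ends more than 100 mm above the top of the drawer unit (173 mm above the desk), level within 15 degrees, at rest (under 30 mm/s) and touching nothing but the gripper; the drawer is still at least 120 mm out (height (world z) of each of rule_front, rule_rear, rule_mid above 0.173 m and angle between rule's own z axis and vertical below 0.26 rad and contact force between the fingers and rule above 1 N and linear speed of rule below 0.03 m/s and value of joint drawer above 0.12 m and contact force between rule and unit below 0.1 N and contact force between rule and lamp below 0.1 N and contact force between rule and carousel below 0.1 N and contact force between rule and binder_clip below 0.1 N and contact force between rule and coaster below 0.1 N and contact force between rule and mug below 0.1 N and contact force between rule and jar below 0.1 N and contact force between rule and eraser below 0.1 N); the arm keeps its last pose, push and grip.
It fails at once if the rule is forced against the drawer unit (over 30 N) (contact force between rule and unit above 30 N).
It fails at once if another thing on the desk is disturbed (moved 20 mm or tipped) (distance of any of lamp, binder_clip, coaster, mug, jar, eraser from where it was at the start of the episode above 0.02 m or angle between any of lamp, binder_clip, coaster, mug, jar, eraser's own z axis and vertical above 0.3 rad).
It fails at once if the pen carousel is spun (value of joint carousel_top above 0.7 rad or value of joint carousel_top below -0.7 rad).
It also fails if it takes over 51 s, if anything falls off the work surface, if the arm or the gripper's body presses on something with over 40 N, if the wrist force passes 120 N, or if a joint passes its speed limit or range.

## Working session

There is one attempt and no reset: what is moved stays moved. The work goes in short steps, Python scripts to look and compute and a shell command to move; the robot and the scene stay as the last step left them, time stands still between calls to the robot, and variables do not carry over. Pictures are saved under pics/ and viewed, and the job is handed in when it is done.

```bash
mkdir -p pics; ls
python3 - <<'E'
from station import r
import cv2,numpy as np
s=r.sense();print(s['time_s'],s['tcp_pos'],np.round(s['ee_rot'],3).tolist(),s['gripper_width'])
for n in("scene","side","wrist"):
    cv2.imwrite(f'pics/{n}0.png',r.capture(n))
    m=r.camera_model(n);print(n,{k:np.round(v,4).tolist() for k,v in m.items()})
print(r.sense()['time_s'])
E
```

```text
pics
0.0 [0.20514005 0.58975279 0.23844757] [[0.944, -0.329, -0.001], [-0.329, -0.944, -0.002], [0.0, 0.002, -1.0]] 0.9961522585374725
scene {'mtx': [[565.3965, 0.0, 321.391], [0.0, 565.3965, 245.12], [0.0, 0.0, 1.0]], 'dist': [-0.113, 0.0, 0.0, 0.0, 0.0], 'R': [[-0.4297, 0.9027, 0.02], [0.6329, 0.3169, -0.7064], [-0.644, -0.2909, -0.7075]], 't': [0.2525, -0.2968, 1.8]}
side {'mtx': [[491.2383, 0.0, 310.8938], [0.0, 491.2383, 240.684], [0.0, 0.0, 1.0]], 'dist': [-0.0528, 0.0, 0.0, 0.0, 0.0], 'R': [[0.9404, -0.3399, -0.0126], [-0.2482, -0.6603, -0.7088], [0.2327, 0.6697, -0.7053]], 't': [-0.5512, 0.1931, 1.1734]}
wrist {'mtx': [[352.3478, 0.0, 318.2493], [0.0, 352.3478, 242.6825], [0.0, 0.0, 1.0]], 'dist': [-0.0339, 0.0, 0.0, 0.0, 0.0], 'mount': [[0.0008, -0.9618, -0.2739, 0.075], [1.0, 0.0005, 0.0012, 0.0008], [-0.001, -0.2739, 0.9618, -0.1466], [0.0, 0.0, 0.0, 1.0]]}
0.15
```

View pics/scene0.png

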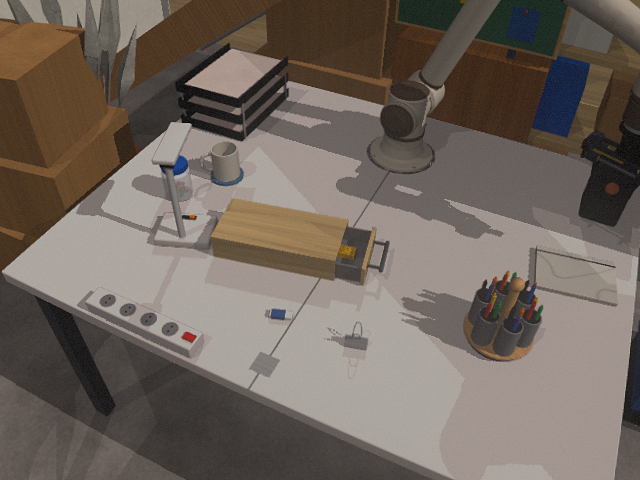

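View pics/side0.png

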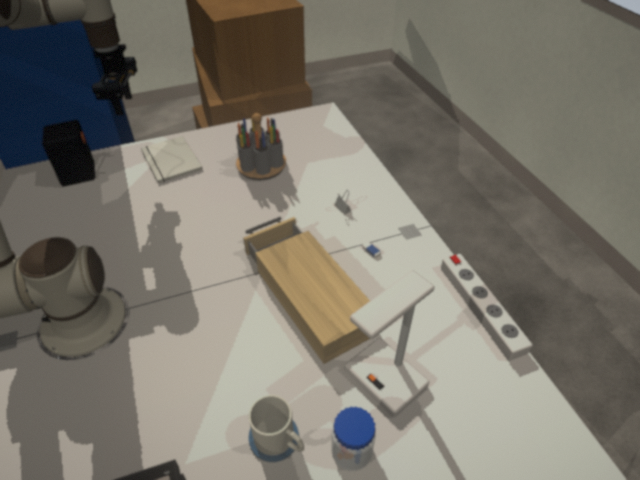

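View pics/wrist0.png

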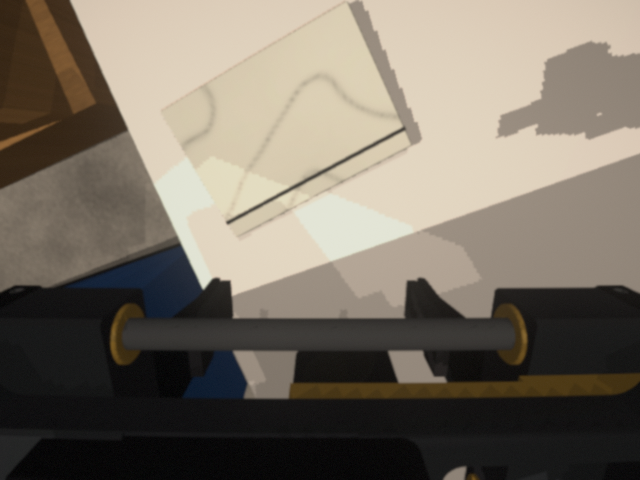

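The scene view shows the unit at mid-table, about (215-390, 200-280), with its drawer ajar towards the carousel and the yellow rule at (347,252). I'll zoom in for the corner pixels.

Run:
```python
import cv2
a=cv2.imread('pics/scene0.png')[190:290,200:400]; b=cv2.imread('pics/side0.png')[205:365,235:385]
cv2.imwrite('pics/zs.png',cv2.resize(a,(800,400),interpolation=cv2.INTER_CUBIC))
cv2.imwrite('pics/zd.png',cv2.resize(b,None,fx=3.7,fy=3.7,interpolation=cv2.INTER_CUBIC))
from station import r
for c in("scene","side"):
  for t in("unit","drawer_handle","rule_mid","rule"):
    for d in r.recognise(c,t)[:2]:
      x=d['rect'];print(c,t,round(d['score'],2),[round(x[0]*640,1),round(x[1]*480,1),round(x[2]*640,1),round(x[3]*480,1)])
```

```text
scene unit 0.8 [210.2, 198.5, 394.9, 285.1]
scene unit 0.55 [336.4, 224.4, 390.7, 285.9]
scene drawer_handle 0.96 [337.3, 228.5, 389.5, 287.9]
scene drawer_handle 0.72 [334.9, 247.3, 356.6, 258.1]
scene rule_mid 0.74 [336.0, 249.6, 357.6, 260.7]
scene rule 0.78 [335.9, 243.1, 357.2, 259.0]
side unit 0.86 [243.2, 216.4, 369.9, 365.9]
side drawer_handle 0.83 [244.1, 214.9, 298.5, 259.0]
side drawer_handle 0.57 [249.7, 396.7, 303.7, 456.7]
side rule 0.7 [242.3, 220.3, 368.8, 365.6]
```

View pics/zs.png

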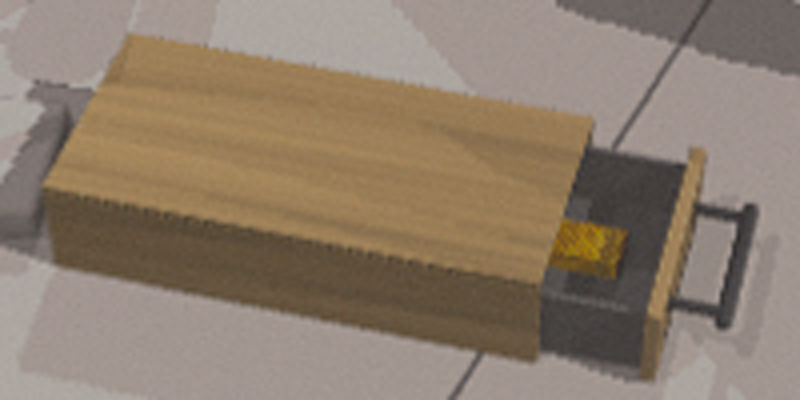

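View pics/zd.png

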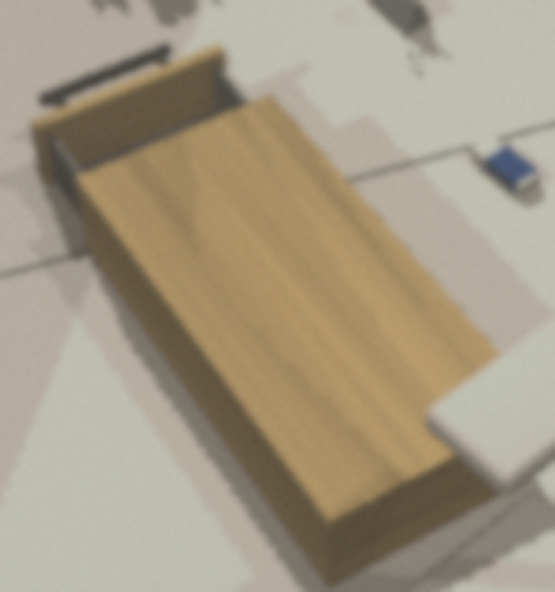

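```bash
cat > h.py <<'E'
import numpy as np,cv2
from station import r
from scipy.optimize import least_squares
def proj(cam,X,pose=None):
    m=r.camera_model(cam)
    if cam=='wrist':
        p,Rt=pose; T=np.eye(4);T[:3,:3]=Rt;T[:3,3]=p
        W=np.linalg.inv(T@np.array(m['mount']));R,t=W[:3,:3],W[:3,3]
    else: R,t=np.array(m['R']),np.array(m['t'])
    rv,_=cv2.Rodrigues(R)
    return cv2.projectPoints(np.atleast_2d(X).astype(float),rv,t,np.array(m['mtx']),np.array(m['dist']))[0].reshape(-1,2)
def ray(cam,uv,pose=None):
    m=r.camera_model(cam)
    if cam=='wrist':
        p,Rt=pose; T=np.eye(4);T[:3,:3]=Rt;T[:3,3]=p
        W=np.linalg.inv(T@np.array(m['mount']));R,t=W[:3,:3],W[:3,3]
    else: R,t=np.array(m['R']),np.array(m['t'])
    n=cv2.undistortPoints(np.array(uv,float).reshape(-1,1,2),np.array(m['mtx']),np.array(m['dist'])).reshape(-1,2)
    d=np.c_[n,np.ones(len(n))]@R; return -R.T@t,d
def atz(cam,uv,z,pose=None):
    c,d=ray(cam,uv,pose); return c+d*((z-c[2])/d[:,2])[:,None]
def U(q,P): # q: opening edge x,y,yaw of unit x axis ; P in opening-edge frame with z=height
    c,s=np.cos(q[2]),np.sin(q[2]);P=np.atleast_2d(P)
    return np.c_[q[0]+c*P[:,0]-s*P[:,1],q[1]+s*P[:,0]+c*P[:,1],P[:,2]]
E
python3 - <<'E'
from h import *
zs=lambda a:(np.array(a)+.5)/4-.5+[200,190]
zd=lambda a:(np.array(a)+.5)/3.7-.5+[235,205]
obs=[('scene',zs([592,118]),(0,-.077,.073)),('scene',zs([543,282]),(0,.077,.073)),('scene',zs([129,37]),(.32,-.077,.073)),('scene',zs([46,188]),(.32,.077,.073)),
('scene',zs([57,265]),(.32,.077,0)),('scene',zs([538,360]),(0,.077,0)),
('side',zd([78,176]),(0,-.077,.073)),('side',zd([272,98]),(0,.077,.073)),('side',zd([330,522]),(.32,-.077,.073)),('side',zd([330,585]),(.32,-.077,0))]
h=[('scene',zs([750,210]),-.05),('scene',zs([726,322]),.05),('side',zd([42,99]),-.05),('side',zd([168,50]),.05)]
def f(q):
    e=[proj(c,U(q,P))[0]-o for c,o,P in obs]
    e+=[proj(c,U(q,(-q[3]-.045,y,.042)))[0]-o for c,o,y in h]
    return np.ravel(e)
s=least_squares(f,[.45,.0,-1.6,.05],loss='soft_l1')
q=s.x;print(q,np.degrees(q[2]));print(np.round(f(q).reshape(-1,2),1).tolist())
np.save('q.npy',q)
print('handle',U(q,(-q[3]-.045,0,.042)))
print('rule top front',atz('scene',[zs([628,230]),zs([617,262])],.026))
from station import r
for n in ['lamp','carousel','binder_clip','mug','jar','eraser']:
  for c in('scene','side'):
    d=r.recognise(c,n)
    if d:
      x=d[0]['rect'];print(n,c,round(d[0]['score'],2),np.round(atz(c,[[(x[0]+x[2])*320,x[3]*480]],0)[0],3))
print(r.sense()['time_s'])
E
```

```text
[ 0.51558678  0.02054739 -1.36834225  0.06515948] -78.40023576858229
[[0.6, -0.3], [-0.4, 0.4], [-0.3, -1.0], [-1.0, -0.1], [-0.4, 0.8], [-0.3, 1.1], [-0.8, -0.0], [-0.5, -1.6], [-0.1, -0.8], [-0.3, 0.5], [0.2, 0.0], [-0.3, -0.2], [0.5, -0.0], [-1.1, -0.1]]
handle [[0.49343658 0.12845699 0.042     ]]
rule top front [[0.48135547 0.04950304 0.026     ]
 [0.51091484 0.0544128  0.026     ]]
lamp scene 0.91 [ 0.668 -0.359  0.   ]
lamp side 0.79 [ 0.587 -0.474  0.   ]
carousel scene 0.6 [0.64  0.475 0.   ]
carousel side 0.84 [0.551 0.369 0.   ]
binder_clip scene 0.59 [0.763 0.167 0.   ]
binder_clip side 0.69 [ 0.735 -0.058  0.   ]
mug scene 0.57 [ 0.393 -0.432  0.   ]
mug side 0.61 [0.731 0.133 0.   ]
jar scene 0.95 [ 0.518 -0.496  0.   ]
jar side 0.72 [ 0.476 -0.55   0.   ]
eraser scene 0.63 [ 0.756 -0.029  0.   ]
1.15
```

Unit pose fits to about 1.5 px: opening edge at (0.516, 0.021), yaw -78.4°, drawer 65 mm out. I'll add a helper that works out each move.

```bash
cat >> h.py <<'E'
from scipy.spatial.transform import Rotation as Ro
def down(a,tilt=0,about=None):
    a=np.radians(a);x=np.array([np.cos(a),np.sin(a),0]);z=np.array([0,0,-1.]);
    return np.c_[x,np.cross(z,x),z]
def plan(pos,R):
    s=r.sense();p=np.array(s['tcp_pos']);A=np.array(s['ee_rot'])
    sh=A.T@(np.array(pos)-p)
    tu=np.degrees(Ro.from_matrix(A.T@R).as_rotvec())
    print('t',round(s['time_s'],2),'p',np.round(p,4),'F',np.round(s['wrist_force'],1),'w',round(s['gripper_width'],3),'j',np.round(s['joints'],0))
    print(' dist',np.round(np.linalg.norm(sh)*1000,1),'deg',np.round(np.linalg.norm(tu),1),'SHIFT',np.round(sh/.3,4),'TURN',np.round(tu/180,4))
E
python3 - <<'E'
from h import *
plan([.493,.128,.20],down(11.6))
E
```

```text
t 1.15 p [0.2053 0.5903 0.2395] F [ 0.6 -0.1  0.1] w 1.003 j [ 86.  22.   0.  -0. -68. -15.]
 dist 545.9 deg 30.8 SHIFT [1.412  1.1403 0.1318] TURN [ 0.     0.    -0.171]
```

```bash
python3 -m creep '[[0.3,0.54,0.44,0.05,0,0,-0.17],[0.3,0.54,0.44,0.05,0,0,-0.17],[0.3,0.54,0.44,0.05,0,0,-0.17],[0.3,0.54,0.44,0.05,0,0,-0.17],[0.3,0.54,0.44,0.05,0,0,-0.17]]'
python3 - <<'E'
from h import *
plan([.493,.128,.18],down(11.6))
E
```

```text
time_s: 1.57
tcp_pos: [0.3149, 0.4117, 0.2247]
ee_rot: [[0.979, 0.203, 0.0], [0.203, -0.979, 0.0], [0.0, -0.0, -1.0]]
wrist_force: [1.7, 0.1, -0.7]
gripper_width: 0.707
t 1.57 p [0.3149 0.4117 0.2247] F [ 1.7  0.1 -0.7] w 0.707 j [ 71.  12. -16.   0. -62.  31.]
 dist 337.9 deg 0.1 SHIFT [0.3886 1.0467 0.1488] TURN [-0.0001 -0.0001  0.0008]
```

```bash
python3 -m creep '[[0.3,0.24,0.65,0.09,0,0,0],[0.3,0.24,0.65,0.09,0,0,0],[0.3,0.24,0.65,0.09,0,0,0],[0.3,0.24,0.65,0.09,0,0,0],[0.3,0.24,0.65,0.09,0,0,0]]'
python3 - <<'E'
from h import *
plan([.4934,.1285,.13],down(11.6))
E
```

```text
time_s: 1.98
tcp_pos: [0.4243, 0.2362, 0.1983]
ee_rot: [[0.979, 0.204, 0.001], [0.204, -0.979, 0.001], [0.001, -0.001, -1.0]]
wrist_force: [0.1, 0.8, 0.1]
gripper_width: 0.345
t 1.98 p [0.4243 0.2362 0.1983] F [0.1 0.8 0.1] w 0.345 j [ 48.  11. -22.   0. -57.  53.]
 dist 145.1 deg 0.2 SHIFT [0.152  0.3988 0.2276] TURN [-0.0003 -0.0005  0.001 ]
```

```bash
python3 -m creep '[[0.3,0.152,0.399,0.228,0,0,0],[0.3,0.152,0.399,0.228,0,0,0],[0.3,0.152,0.399,0.228,0,0,0],[0.3,0.152,0.399,0.228,0,0,0],[0.3,0.152,0.399,0.228,0,0,0]]'
python3 - <<'E'
from h import *
s=r.sense();pose=(s['tcp_pos'],s['ee_rot'])
im=r.capture('wrist');cv2.imwrite('pics/w1.png',im)
q=np.load('q.npy')
plan([.4934,.1285,.044],down(11.6))
print(proj('wrist',U(q,[(-q[3]-.045,-.05,.042),(-q[3]-.045,.05,.042),(-q[3]-.01,-.077,.064),(-q[3]-.01,.077,.064)]),pose))
E
```

```text
time_s: 2.4
tcp_pos: [0.4933, 0.1248, 0.1272]
ee_rot: [[0.98, 0.199, -0.004], [0.199, -0.98, -0.002], [-0.004, 0.001, -1.0]]
wrist_force: [0.1, 0.5, -0.8]
gripper_width: 0.302
t 2.45 p [0.4935 0.1264 0.1285] F [0.1 0.6 0.5] w 0.303 j [ 33.  18. -24.  -0. -48.  69.]
 dist 84.5 deg 0.1 SHIFT [ 0.0016 -0.007   0.2817] TURN [ 0.0001  0.0005 -0.0002]
[[312.11235813 317.94104122]
 [311.14906245 179.62466316]
 [362.31988876 367.93422746]
 [371.4029797  136.06215967]]
```

View pics/w1.png

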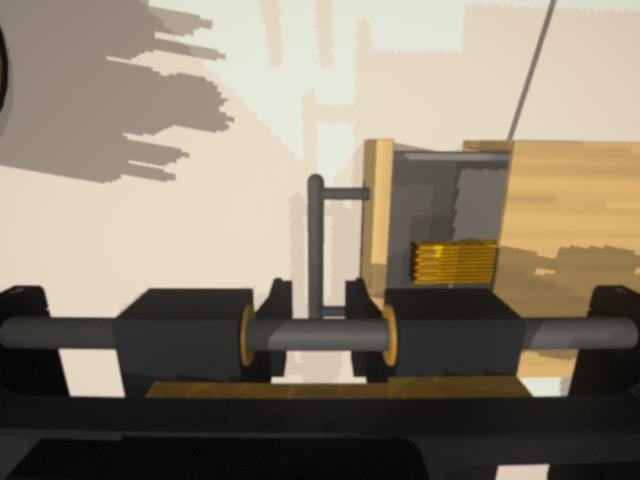

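Wrist view: the bar handle is at column ~315, the fingers straddle it at ~290 and 345, and the front board starts at ~362. It matches the prediction to within about 3 mm, so I'll go down.

```bash
python3 -m creep '[[0.3,0,-0.006,0.14,0,0,0],[0.3,0,-0.006,0.282,0,0,0],[0.3,0,-0.006,0.282,0,0,0],[0.3,0,-0.006,0.282,0,0,0]]'
python3 -m creep '[[0,0,0,0,0,0,0],[0,0,0,0,0,0,0],[0,0,0,0,0,0,0],[0,0,0,0,0,0,0]]'
python3 - <<'E'
from h import *
plan([.4934-.02*1.1,.1285+.098*1.1,.044],down(11.6))
E
```

```text
time_s: 2.78
tcp_pos: [0.4918, 0.1281, 0.0428]
ee_rot: [[0.979, 0.202, -0.005], [0.202, -0.979, -0.003], [-0.006, 0.002, -1.0]]
wrist_force: [0.3, 0.2, 0.8]
gripper_width: 0.299
time_s: 3.12
tcp_pos: [0.4933, 0.1291, 0.0453]
ee_rot: [[0.979, 0.203, -0.001], [0.203, -0.979, -0.001], [-0.001, 0.001, -1.0]]
wrist_force: [0.3, -0.4, 5.7]
gripper_width: 0.113
t 3.12 p [0.4933 0.1291 0.0453] F [ 0.3 -0.4  5.7] w 0.113 j [ 33.  25. -29.   0. -36.  69.]
 dist 109.4 deg 0.1 SHIFT [ 0.0009 -0.3646  0.004 ] TURN [0.0002 0.0003 0.0006]
```

```bash
python3 -m creep '[[0,0,-0.02,0,0,0,0],[0,0,-0.05,0,0,0,0],[0,0,-0.09,0,0,0,0],[0,0,-0.13,0,0,0,0],[0,0,-0.17,0,0,0,0]]'
python3 -m creep '[[0,0,-0.04,0,0,0,0],[0,0,-0.08,0,0,0,0],[0,0,-0.11,0,0,0,0],[0,0,-0.13,0,0,0,0],[0,0,-0.145,0,0,0,0]]'
python3 - <<'E'
from h import *
s=r.sense();print(((np.array(s['tcp_pos'])-[.4933,.1291,.0453])@[-.2,.98,0]),s['wrist_force'])
E
```

```text
time_s: 3.53
tcp_pos: [0.483, 0.1804, 0.0454]
ee_rot: [[0.979, 0.203, -0.0], [0.203, -0.979, -0.001], [-0.0, 0.001, -1.0]]
wrist_force: [2.3, -1.4, -4.1]
gripper_width: 0.118
time_s: 3.95
tcp_pos: [0.4742, 0.2242, 0.0454]
ee_rot: [[0.979, 0.204, 0.0], [0.204, -0.979, -0.0], [0.0, 0.0, -1.0]]
wrist_force: [3.6, -1.0, -5.1]
gripper_width: 0.111
0.09707255727555993 [ 3.60530352 -1.0480472  -5.07682222]
```

```bash
python3 -m creep '[[0,0,-0.015,0,0,0,0],[0,0,-0.03,0,0,0,0],[0,0,-0.04,0,0,0,0],[0,0,-0.045,0,0,0,0],[0,0,-0.045,0,0,0,0]]'
python3 - <<'E'
from h import *
s=r.sense();print(((np.array(s['tcp_pos'])-[.4933,.1291,.0453])@[-.2,.98,0]),s['wrist_force'])
E
```

```text
time_s: 4.37
tcp_pos: [0.4727, 0.2303, 0.0453]
ee_rot: [[0.979, 0.204, -0.002], [0.204, -0.979, -0.012], [-0.004, 0.011, -1.0]]
wrist_force: [21.6, -26.7, -3.7]
gripper_width: 0.116
0.1033182341212287 [ 21.62777908 -26.65604106  -3.66384512]
```

The stop is reached: the pull force rose to ~27 N after 103 mm. Release and rise.

```bash
python3 -m creep '[[0.1,0,0.005,0,0,0,0],[0.3,0,0.005,0,0,0,0],[0.3,0,0.005,0,0,0,0],[0.3,0,0.005,0,0,0,0]]'
python3 -m creep '[[0.3,0,0,-0.1,0,0,0],[0.3,0,0,-0.23,0,0,0],[0.3,0,0,-0.36,0,0,0],[0.6,0,0,-0.45,0,0,0],[0.6,0,0,-0.5,0,0,0]]'
python3 - <<'E'
from h import *
q=np.load('q.npy')
P=U(q,(-.07,-.0,.19))[0]
plan(P,down(-78.4))
E
```

```text
time_s: 4.7
tcp_pos: [0.4726, 0.2292, 0.0456]
ee_rot: [[0.979, 0.204, -0.002], [0.204, -0.979, -0.012], [-0.005, 0.011, -1.0]]
wrist_force: [0.6, 0.2, -0.3]
gripper_width: 0.251
time_s: 5.12
tcp_pos: [0.4737, 0.2328, 0.2003]
ee_rot: [[0.979, 0.206, 0.003], [0.206, -0.979, -0.007], [0.002, 0.007, -1.0]]
wrist_force: [-0.2, 0.0, 0.3]
gripper_width: 0.379
t 5.12 p [0.4737 0.2328 0.2003] F [-0.2  0.   0.3] w 0.379 j [ 44.  15. -17.   0. -59.  58.]
 dist 146.7 deg 90.3 SHIFT [-0.0078  0.4874  0.0378] TURN [ 0.0014 -0.0022  0.5016]
```

```bash
python3 -m creep '[[0.6,0,0.4,0.03,0,0,0.5],[0.6,0,0.4,0.03,0,0,0.5],[0.6,0,0.4,0.03,0,0,0.5],[0.6,0,0.4,0.03,0,0,0.5],[0.6,0,0.4,0.03,0,0,0.5]]' | tail -1
python3 -m creep '[[0.6,0,0,0,0,0,0.3],[0.6,0,0,0,0,0,0.3],[0.6,0,0,0,0,0,0.3],[0.6,0,0,0,0,0,0.3],[0.6,0,0,0,0,0,0.3]]' | tail -1
python3 - <<'E'
from h import *
q=np.load('q.npy')
P=U(q,(-.07,-.0,.19))[0]
plan(P,down(-78.4))
E
```

```text
gripper_width: 0.593
gripper_width: 0.603
t 5.95 p [0.4973 0.115  0.1926] F [0.5 0.3 1.1] w 0.603 j [ 31.  13. -19.   0. -57.  -2.]
 dist 26.3 deg 18.3 SHIFT [0.0817 0.0308 0.0092] TURN [ 0.0015 -0.0021  0.1015]
```

```bash
python3 -m creep '[[0.6,0.08,0.03,0.01,0,0,0.101],[0.6,0.08,0.03,0.01,0,0,0.101],[0.6,0.08,0.03,0.01,0,0,0.101],[0.6,0.08,0.03,0.01,0,0,0.101],[0.6,0.08,0.03,0.01,0,0,0.101]]'
python3 - <<'E'
from h import *
q=np.load('q.npy')
s=r.sense();pose=(s['tcp_pos'],s['ee_rot']);np.savez('pose.npz',p=pose[0],R=pose[1])
cv2.imwrite('pics/w2.png',r.capture('wrist'))
a=r.capture('scene')
b=r.capture('side')
cv2.imwrite('pics/s2.png',cv2.resize(a[180:300,280:420],None,fx=5,fy=5,interpolation=cv2.INTER_CUBIC))
cv2.imwrite('pics/d2.png',cv2.resize(b[170:290,200:340],None,fx=5,fy=5,interpolation=cv2.INTER_CUBIC))
print(s['tcp_pos'])
E
```

```text
time_s: 6.37
tcp_pos: [0.5012, 0.0903, 0.1899]
ee_rot: [[0.205, -0.979, -0.002], [-0.979, -0.205, -0.007], [0.007, 0.004, -1.0]]
wrist_force: [0.4, 0.3, -0.6]
gripper_width: 0.602
[0.50115756 0.09031707 0.18994037]
```

View pics/w2.png

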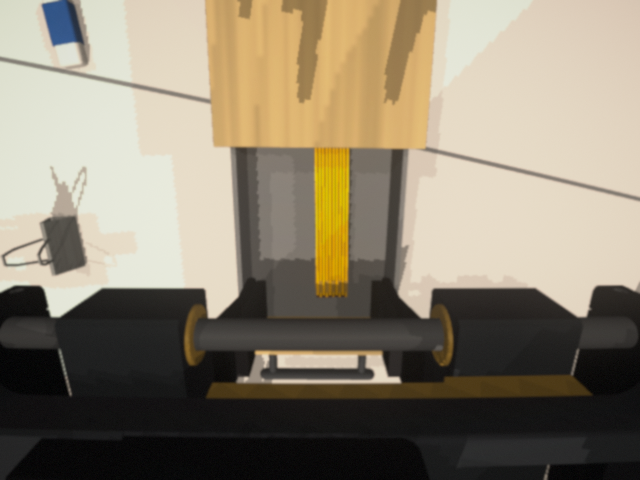

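View pics/s2.png

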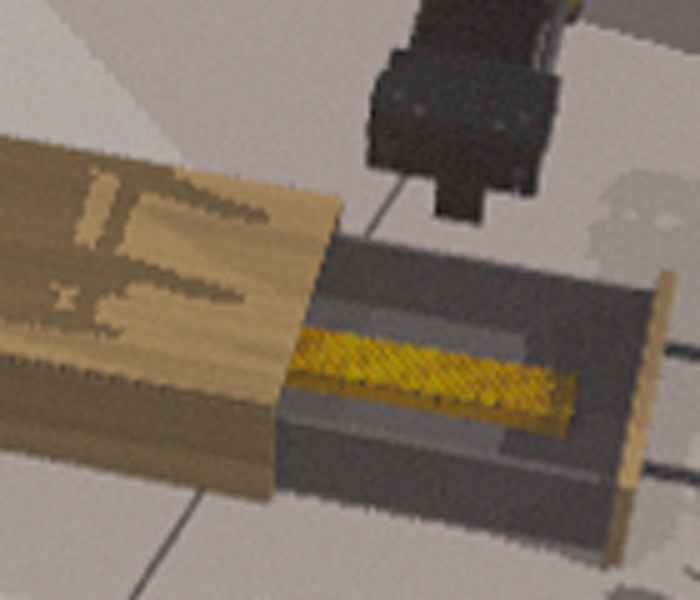

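View pics/d2.png

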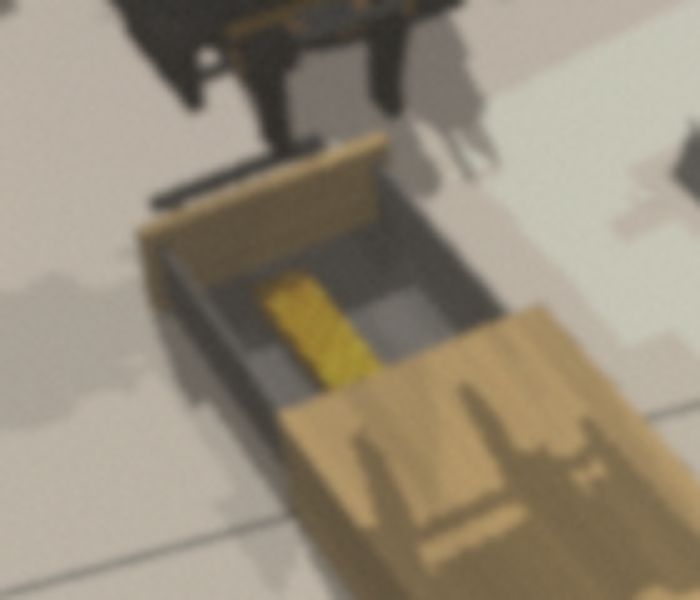

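Run:
```python
from h import *
q=np.load('q.npy');d=np.load('pose.npz');pose=(d['p'],d['R'])
def toU(P):
    c,s=np.cos(q[2]),np.sin(q[2]);D=P-np.array([q[0],q[1],0]);return np.c_[D[:,0]*c+D[:,1]*s,-D[:,0]*s+D[:,1]*c,P[:,2]]
print(np.round(toU(atz('wrist',[[315.5,150],[349,150],[316,296],[348,296]],.026,pose)),4))
zs=lambda a:(np.array(a)+.5)/5-.5+[280,180]
zd=lambda a:(np.array(a)+.5)/5-.5+[200,170]
print(np.round(toU(atz('scene',[zs([577,375]),zs([572,410])],.026)),4))
print(np.round(toU(atz('side',[zd([260,298]),zd([303,276])],.026)),4))
# edge of unit & front board check in wrist
print(np.round(toU(atz('wrist',[[213,146],[429,149]],.073,pose)),4))
print(np.round(toU(atz('wrist',[[262,320],[380,320]],.064,pose)),4))
print(toU(np.array([pose[0]])))
```

```text
[[-3.000e-04  1.300e-03  2.600e-02]
 [-1.000e-04 -2.740e-02  2.600e-02]
 [-1.355e-01  4.000e-04  2.600e-02]
 [-1.354e-01 -3.020e-02  2.600e-02]]
[[-0.1355 -0.0267  0.026 ]
 [-0.1368 -0.0017  0.026 ]]
[[-1.264e-01 -2.820e-02  2.600e-02]
 [-1.296e-01  1.000e-04  2.600e-02]]
[[ 0.0029  0.0756  0.073 ]
 [ 0.0017 -0.0816  0.073 ]]
[[-0.1411  0.0466  0.064 ]
 [-0.1408 -0.0547  0.064 ]]
[[-7.12460491e-02 -1.05658721e-04  1.89940366e-01]]
```

The drawer is fully open and the rule rode along: front end at x=-135, y≈-14 in the unit frame, nearly parallel to it. I'll grasp about 70 mm behind the front end.

Run:
```python
from h import *
q=np.load('q.npy')
plan(U(q,(-.065,-.0145,.031))[0],down(-78.4-.6))
```

```text
t 6.52 p [0.5013 0.0902 0.1899] F [0.6 0.3 0.6] w 0.6 j [ 29.  13. -20.   0. -57. -17.]
 dist 159.6 deg 0.9 SHIFT [0.0163 0.0465 0.5299] TURN [ 0.0011 -0.0022  0.0045]
```

```bash
python3 -m creep '[[0.55,0.016,0.046,0.13,0,-0.002,0.0045],[0.55,0.016,0.046,0.26,0,-0.002,0.0045],[0.55,0.016,0.046,0.36,0,-0.002,0.0045],[0.55,0.016,0.046,0.40,0,-0.002,0.0045],[0.55,0.016,0.046,0.4,0,-0.002,0.0045]]'
python3 - <<'E'
from h import *
q=np.load('q.npy')
s=r.sense();pose=(s['tcp_pos'],s['ee_rot'])
cv2.imwrite('pics/w3.png',r.capture('wrist'))
plan(U(q,(-.065,-.0145,.031))[0],down(-78.4-.6))
E
```

```text
time_s: 6.93
tcp_pos: [0.4862, 0.0809, 0.0668]
ee_rot: [[0.191, -0.981, -0.01], [-0.982, -0.191, -0.005], [0.003, 0.011, -1.0]]
wrist_force: [0.2, -0.3, -0.7]
gripper_width: 0.548
t 6.98 p [0.4878 0.0815 0.0688] F [0.4 0.  0.2] w 0.551 j [ 28.  21. -30.  -0. -39. -17.]
 dist 37.8 deg 0.4 SHIFT [ 0.0007 -0.0024  0.1259] TURN [ 0.0022 -0.0006  0.0003]
```

View pics/w3.png

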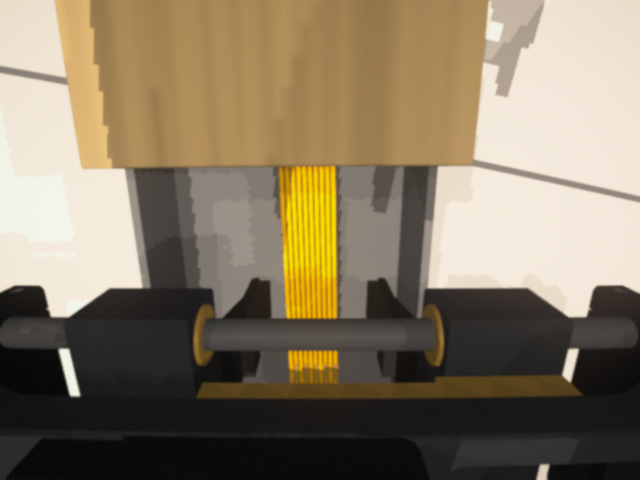

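The rule is centred at column ~311 and the fingers at ~318, so I'll nudge 3 mm and descend.

```bash
python3 -m creep '[[0.55,0,-0.012,0.06,0.002,0,0],[0.55,0,-0.012,0.11,0.002,0,0],[0.55,0,-0.012,0.126,0.002,0,0],[0.55,0,-0.012,0.126,0.002,0,0]]'
python3 -m creep '[[0,0,0,0,0,0,0],[0,0,0,0,0,0,0],[0,0,0,0,0,0,0],[0,0,0,0,0,0,0],[0,0,0,0,0,0,0]]'
```

```text
time_s: 7.32
tcp_pos: [0.4913, 0.0822, 0.0312]
ee_rot: [[0.192, -0.981, -0.0], [-0.981, -0.192, -0.002], [0.002, 0.001, -1.0]]
wrist_force: [0.6, 0.1, 0.2]
gripper_width: 0.553
time_s: 7.73
tcp_pos: [0.4916, 0.0824, 0.0321]
ee_rot: [[0.193, -0.981, 0.001], [-0.981, -0.193, -0.002], [0.002, -0.0, -1.0]]
wrist_force: [-2.0, -0.1, 4.7]
gripper_width: 0.341
```

```bash
python3 -m creep '[[0,0,0,-0.016,0,0,0],[0,0.004,0,-0.042,0,-0.014,0],[0,0.009,0,-0.066,0,-0.028,0],[0,0.009,0,-0.066,0,-0.028,0]]'
python3 - <<'E'
from h import *
a=r.capture('scene')
cv2.imwrite('pics/s4.png',cv2.resize(a[180:300,280:420],None,fx=5,fy=5,interpolation=cv2.INTER_CUBIC))
E
```

```text
time_s: 8.07
tcp_pos: [0.4938, 0.0797, 0.0535]
ee_rot: [[0.19, -0.982, -0.013], [-0.978, -0.191, 0.087], [-0.088, -0.004, -0.996]]
wrist_force: [0.6, 0.4, -0.1]
gripper_width: 0.341
```

View pics/s4.png

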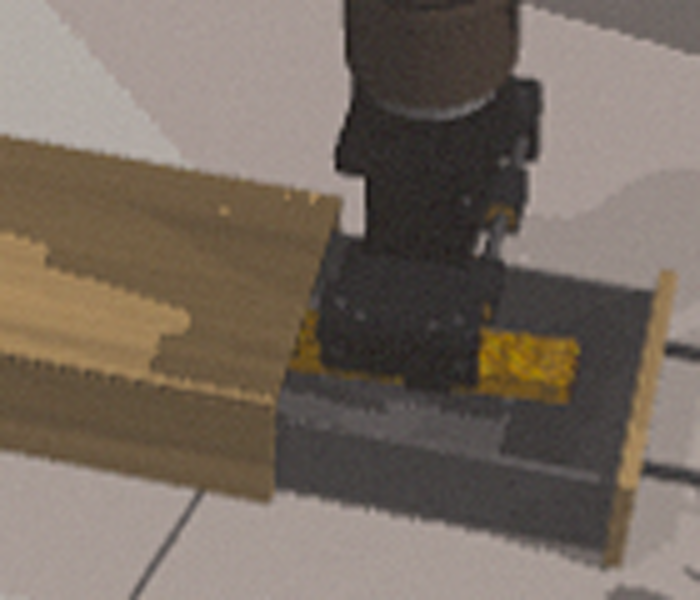

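The rule is gripped and its front is rising (front end near (575,350) in the crop). Continue to ~15°.

```bash
python3 -m creep '[[0,0.004,0,-0.024,0,-0.014,0],[0,0.009,0,-0.049,0,-0.028,0],[0,0.015,0,-0.073,0,-0.042,0],[0,0.021,0,-0.098,0,-0.056,0],[0,0.021,0,-0.098,0,-0.056,0]]'
python3 - <<'E'
from h import *
a=r.capture('scene');b=r.capture('side')
cv2.imwrite('pics/s5.png',np.hstack([cv2.resize(x,(400,480),interpolation=cv2.INTER_CUBIC) for x in (a[170:290,290:390],b[190:310,230:330])]))
s=r.sense();q=np.load('q.npy')
p=np.array(s['tcp_pos']);R=np.array(s['ee_rot'])
c,sn=np.cos(q[2]),np.sin(q[2])
def tu(P):
    D=P-np.array([q[0],q[1],0]);return np.round([D[0]*c+D[1]*sn,-D[0]*sn+D[1]*c,P[2]],4)
print('front',tu(p+R@[-.07,0,.0135]),'rear',tu(p+R@[.17,0,.0135]),s['wrist_force'])
E
```

```text
time_s: 8.53
tcp_pos: [0.4959, 0.0698, 0.0821]
ee_rot: [[0.183, -0.982, -0.044], [-0.948, -0.188, 0.255], [-0.259, -0.005, -0.966]]
wrist_force: [0.7, -0.2, -0.9]
gripper_width: 0.341
front [-0.1241 -0.0098  0.0859] rear [ 0.1078 -0.0124  0.0242] [-0.35776933  0.78022269 -1.8748979 ]
```

View pics/s5.png

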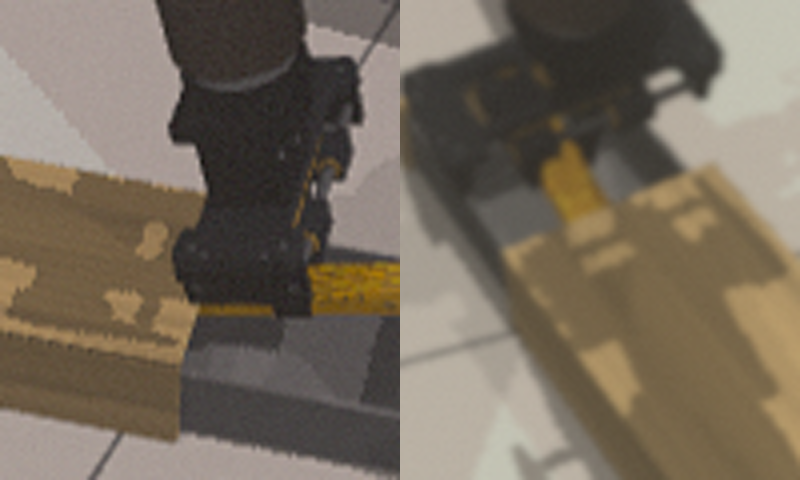

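Run:
```python
from h import *
s=r.sense();p=np.array(s['tcp_pos']);R=np.array(s['ee_rot'])
a=r.capture('scene').copy()
k=5;x0,y0=290,180
big=cv2.resize(a[y0:y0+110,x0:x0+140],None,fx=k,fy=k,interpolation=cv2.INTER_CUBIC)
box=np.array([[x,y,z] for x in(-.07,.17) for y in(-.015,.015) for z in(.0055,.0215)])
uv=(proj('scene',(R@box.T).T+p)-[x0,y0]+.5)*k-.5
for i in range(8):
    for j in (1,2,4):
        if not i&j: cv2.line(big,tuple(int(v) for v in uv[i]),tuple(int(v) for v in uv[i|j]),(0,255,0),1)
cv2.imwrite('pics/s6.png',big)
```

```text
(no output)
```

View pics/s6.png

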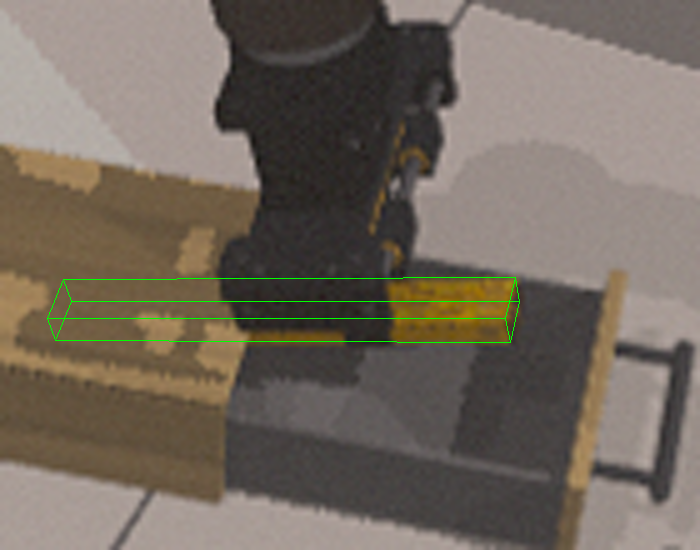

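The predicted box lies right on the rule, so it hasn't slipped and both ends meet the slant condition. Draw it out along its own axis.

```bash
python3 -m creep '[[0,-0.03,0,0,0,0,0],[0,-0.09,0,0,0,0,0],[0,-0.16,0,0,0,0,0],[0,-0.22,0,0,0,0,0],[0,-0.24,0,0,0,0,0]]'
python3 -m creep '[[0,-0.05,0,0,0,0,0],[0,-0.11,0,0,0,0,0],[0,-0.17,0,0,0,0,0],[0,-0.2,0,0,0,0,0],[0,-0.2,0,0,0,0,0]]'
python3 - <<'E'
from h import *
s=r.sense();q=np.load('q.npy')
p=np.array(s['tcp_pos']);R=np.array(s['ee_rot'])
c,sn=np.cos(q[2]),np.sin(q[2])
def tu(P):
    D=P-np.array([q[0],q[1],0]);return np.round([D[0]*c+D[1]*sn,-D[0]*sn+D[1]*c,P[2]],4)
print('front',tu(p+R@[-.07,0,.0135]),'rear',tu(p+R@[.17,0,.0135]),s['wrist_force'])
print(-0.25*R.T@[0,0,-1],R.T@(q[:2].tolist()+[0]))
plan(p+[0,0,.19],down(-79))
E
```

```text
time_s: 9.1
tcp_pos: [0.4798, 0.1417, 0.0995]
ee_rot: [[0.187, -0.981, -0.049], [-0.948, -0.194, 0.252], [-0.257, -0.001, -0.966]]
wrist_force: [0.3, 0.3, -0.5]
gripper_width: 0.348
time_s: 9.52
tcp_pos: [0.468, 0.2002, 0.1151]
ee_rot: [[0.191, -0.98, -0.049], [-0.947, -0.197, 0.252], [-0.257, -0.002, -0.966]]
wrist_force: [-0.4, -0.4, -1.7]
gripper_width: 0.34
front [-0.2567 -0.0102  0.1201] rear [-0.0247 -0.0111  0.0584] [-0.39788498 -0.42082837 -1.67328774]
[-0.06423983 -0.00045063 -0.24160513] [ 0.07879202 -0.50955251 -0.01999943]
t 9.52 p [0.468  0.2002 0.1151] F [-0.4 -0.4 -1.7] w 0.34 j [ 32.  18. -20. -19. -48.  -9.]
 dist 190.0 deg 14.9 SHIFT [-0.1627 -0.0011 -0.6121] TURN [-0.0003  0.0827  0.002 ]
```

```bash
python3 -m creep '[[0,-0.02,0,-0.08,0,0,0],[0,-0.047,0,-0.177,0,0,0],[0,-0.075,0,-0.28,0,0.01,0],[0,-0.1,0,-0.38,0,0.03,0],[0,-0.125,0,-0.47,0,0.05,0]]'
python3 - <<'E'
from h import *
s=r.sense();p=np.array(s['tcp_pos'])
plan([p[0],p[1],.305],down(-79))
E
```

```text
time_s: 9.93
tcp_pos: [0.4681, 0.1988, 0.2628]
ee_rot: [[0.194, -0.981, -0.016], [-0.976, -0.195, 0.098], [-0.099, -0.003, -0.995]]
wrist_force: [0.2, 0.5, -2.0]
gripper_width: 0.341
t 9.93 p [0.4681 0.1988 0.2628] F [ 0.2  0.5 -2. ] w 0.341 j [ 38.   9. -12.  -5. -66. -25.]
 dist 42.2 deg 5.7 SHIFT [-0.0139 -0.0004 -0.1398] TURN [-0.0009  0.0316  0.0013]
```

```bash
python3 -m creep '[[0,-0.007,0,-0.07,0,0.015,0],[0,-0.014,0,-0.14,0,0.031,0],[0,-0.014,0,-0.14,0,0.031,0],[0,-0.014,0,-0.14,0,0.031,0],[0,-0.014,0,-0.14,0,0.031,0]]'
python3 -m creep '[[0,0,0,0,0,0,0],[0,0,0,0,0,0,0],[0,0,0,0,0,0,0],[0,0,0,0,0,0,0],[0,0,0,0,0,0,0]]'
python3 - <<'E'
from h import *
s=r.sense();p=np.array(s['tcp_pos']);R=np.array(s['ee_rot'])
a=r.capture('scene').copy()
for X in ([-.07,0,.0135],[.17,0,.0135]):
    w=p+R@X;u=proj('scene',w)[0];print(w,u);cv2.drawMarker(a,tuple(int(v) for v in u),(0,255,0),0,8)
cv2.imwrite('pics/s7.png',a[80:380,180:580].repeat(2,0).repeat(2,1)); print(s['joint_velocities'],s['wrist_force'])
E
```

```text
time_s: 10.35
tcp_pos: [0.4671, 0.1981, 0.3033]
ee_rot: [[0.194, -0.981, -0.001], [-0.981, -0.194, 0.002], [-0.002, 0.0, -1.0]]
wrist_force: [-0.5, -0.2, -1.1]
gripper_width: 0.344
time_s: 10.77
tcp_pos: [0.4672, 0.1979, 0.303]
ee_rot: [[0.194, -0.981, -0.001], [-0.981, -0.194, 0.002], [-0.002, 0.001, -1.0]]
wrist_force: [0.3, -0.4, -1.6]
gripper_width: 0.342
[0.45363443 0.26657969 0.28958292] [460.49872223 185.73214462]
[0.5000789  0.03111689 0.28915912] [353.26891648 167.18814814]
[ 0.11573288 -0.07152537  0.1426197   0.11151217 -0.08714426 -0.0739173 ] [ 0.2786425  -0.39925149 -1.59564916]
```

View pics/s7.png

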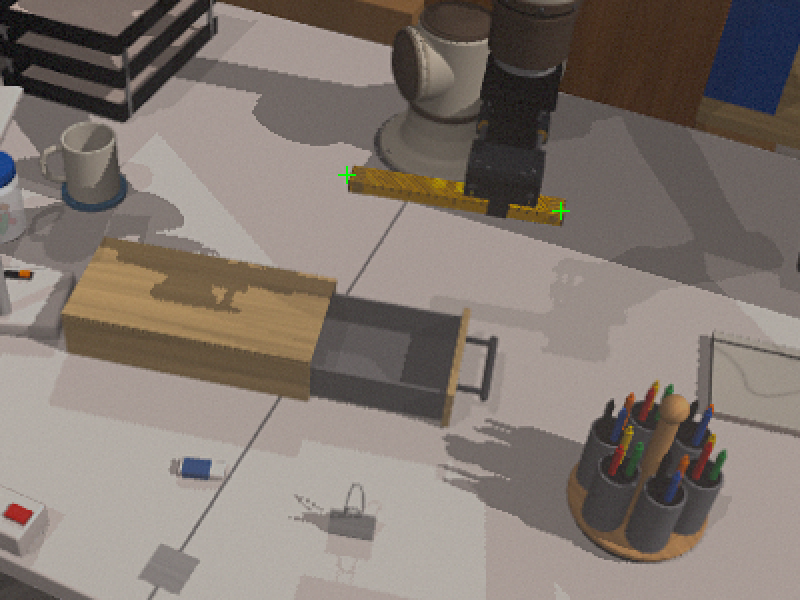

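The rule is held level at about 0.29 m, with its ends near the predicted markers at (347,175) and (560,211) in the doubled crop. The drawer stands open and nothing else has moved. I'm handing in.

```bash
python3 -c "
from station import r
print(r.finish_job()); print(r.sense()['time_s'])"
```

```text
the job is handed in; nothing more can be done
None
the job is handed in; nothing more can be done
```

I opened the drawer to its stop and brought the yellow rule out at a slant. I handed the job in at about 10.8 s, with the rule held level and clear of everything. The job reported no verdict.

- **Drawer:** the pull force rose to about 27 N after 103 mm of travel, which puts the drawer at about 0.168 m. The last picture still shows it open.
- **Slant:** I tilted the rule by about 15°. The arm pose and an overlay on the scene picture put the front end at about 86 mm and the rear at about 24 mm. I then drew it out along its own axis, and the wrist force readings between moves stayed under about 2 N.
- **Final hold:** both ends should be about 289 mm above the desk and level to within 2–3°. The arm is at rest, with the gripper stopped at about 29.8 mm on the 30 mm wide rule. The last picture shows the rule touching nothing else and the other things on the desk apparently unmoved.
- **Small disagreements:**
    - The wrist camera was off by up to about 3 mm from my estimate of the unit's position.
    - The side camera put the rule's front end about 7 mm further back than the other two cameras did.
    - In the last picture the rule's rear end looks 2–3 pixels lower than predicted, a slight droop.

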